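# Weigh a welded coupon on the trip balance

### The arm

A 6-joint arm with a two-finger parallel gripper is mounted at the origin on a cart in front of the work surface, level with it; the furniture and walls round the work are solid. World frame = base frame: x ahead of the robot, y to its left, z up, the work surface at z = 0. Lengths are in m, angles in rad, forces in N, time in s.
With the tool pointing down it reaches from about 0.375 to 0.9 m from the base axis. Payload 3.1 kg.
Tool frame: the origin (TCP) lies midway between the tips of the shut fingers; the grasp point (between the pads) lies 19 mm behind it; z points along the fingers, y is the line along which they close (so a half turn about z gives the same grasp; the last joint's range is limited). The gripper opens to 85 mm and grips with 20 to 120 N. Pads are 22 mm wide; open, the fingers measure 114 mm over their backs; the gripper's body (76 mm by 85 mm) begins 54 mm behind the grasp point. The pads swing forward as they close: fully open they stand 13 mm farther back than shut.
Start: joints at [0.628, 0.527, 1.433, -0, 1.181, -0.178], TCP at [0.432, 0.451, 0.231] pointing down, gripper open.
Joint ranges: [-3.08, 3.08], [-0.75, 2.2], [0.22, 2.44], [-1.43, 4.57], [0, 2.65], [-2.85, 2.85]. Speed limits (rad/s): [2.79, 2.79, 3.14, 3.14, 3.14, 3.14].

### API

Orientations are given as a 3x3 rotation matrix whose columns are the frame's x, y, z axes.
In Python, from rig import robot, imaging gives the robot as it stands (robot), with the cameras (imaging).
- The arm moves only by the shell command python3 inch.py 'ROWS' [OPENING] [FORCE]. ROWS is a JSON list of rows, 1 to 5 of them, each written [[dx, dy, dz], turn]: dx, dy, dz in m, then a turn about the tool's z in rad; each row shifts and turns the commanded pose from where the row before left it, along the tool's axes as they then stand; what a row does not reach is not made up. A row lasts 1/12 s, in which the tool goes at most 0.0417 m and 0.125 rad, less where a joint would pass 70% of its speed; a pose out of reach is approached as far as the arm can. OPENING is the finger opening in m, set as the command begins (- or left out keeps the last). The fingers move at their own pace and stop on an object; FORCE is the grip in N (left out, the last holds). Time passes only in rows, so rows that do not move let the fingers close. It prints the time, the measured TCP pose, the force, the opening and the grip force at its end. Input that does not fit is refused with a message, and nothing moves.
- robot.get_obs(): the state, without advancing time (a new reading comes with each control period).
- imaging.get_image(name): name is "scene" or "top" or "wrist"; returns the picture (384x512x3 uint8, blue, green, red); there is no depth.
- imaging.calibration(name): a dict with "K" (3x3 intrinsics, pixels), "rvec" (rotation vector, rad) and "tvec" (3), from world to camera coordinates, as OpenCV has them. Camera axes: x right, y down, z forward; pixel columns grow to the right and rows downward; lengths in m; the calibration is good to about 2 mm. A picture is of the moment at which its call begins: read the wrist's pose just before it. calibration takes no time and is no camera call; for the wrist camera it gives the pose at the moment of the call.
- robot.job_done(): hands the job in; it is judged then, once.
The state is a dict: "clock": time; "q": joint angles; "qvel": joint speeds; "effort": joint torques, N m; "ee_pos": TCP position; "ee_rot": TCP orientation; "force": force on the tool from outside, world axes, zero at the start; "wrist_torque": the same for the moment, N m; "opening": finger opening in m; "grip_force": force on a finger pad.
Only numpy, scipy, OpenCV 4.12 (cv2) and the standard library are available. Lean on these libraries where they do the work, as an engineer would, in place of code of your own. Each camera call takes 0.05 s, during which the arm holds its last target. There are 200 camera calls.

### The job

Weigh the welded coupon that carries the square tube stub: set it flat on the left pan of the two-pan balance first, then stand check weights upright on the right pan only, until the pointer rests between the two pins of the index plate. Any weight you do not need must be left standing upright on the worktop, and the jar, the white lid and the square tube offcut must be left where they are.

Things in the scene. Friction and masses are not known exactly. Their poses are not given: they have to be found in the camera images.
- balance: Fixed trip balance, grey base 130 mm deep, 330 mm long across the robot's front. Origin: centre of its underside; x to its back (away from the robot), y to the left pan, z up. Between the pans, 22 mm behind the middle, stands a 25 mm wide post with a white index plate, 56 mm wide, up to z = 189 mm; two pins stick out of it 19 mm apart. A thin pointer on the beam swings in front.
- beam (a joint): Beam angle (rad): 0 level, positive with the left pan down, stops at +-0.20. The beam centres itself: it settles in about 1 s at 0.07 rad for each 100 g of difference between the pans, wherever on a pan the load lies. Within +-0.05 rad the pointer stands between the index pins.
- pan_left_top (a point): Centre of the upper face of the left pan (+y of the balance): flat steel disc without rim, 150 mm in diameter, 4 mm thick. The pans stay horizontal and only rise and sink: 105 mm above the worktop at level, 25 mm lower or higher at the stops. 125 mm from the balance's middle. Axes as the balance's.
- pan_right_top (a point): Centre of the upper face of the right pan (-y side), like the left one; it sinks when the other rises.
- stub_coupon: Welded coupon: flat dark steel plate 90 x 108 mm (x, y), 6 mm thick, with a 30 x 30 mm square tube stub standing on it, sides parallel to the plate's, centred at x = +12, y = -12 mm and reaching from z = 6 to 46 mm. Mass unknown, 330 to 530 g. Origin: underside of the plate, centre; z up.
- weight_300: 300 g check weight, plain bare metal, standing upright: round body 56 mm in diameter and 56 mm high, with a plain round grip stem on top, 24 mm in diameter and 30 mm high (whole height 86 mm). Origin: centre of its underside, z up.
- weight_200: 200 g check weight, plain bare metal, standing upright: round body 50 mm in diameter and 46 mm high, with a plain round grip stem on top, 24 mm in diameter and 30 mm high (whole height 76 mm). Origin: centre of its underside, z up.
- weight_100: 100 g check weight, plain bare metal, standing upright: round body 42 mm in diameter and 32 mm high, with a plain round grip stem on top, 24 mm in diameter and 30 mm high (whole height 62 mm). Origin: centre of its underside, z up.
- gel_jar_blue: Bystander: open white jar with blue contents, 92 mm in diameter and 92 mm high. Origin: centre of the underside.
- tube_offcut_b: Bystander: lying rusty square tube, 25 x 150 x 25 mm (x, y, z). Origin: centre of the underside.
- jar_lid: Bystander: white round jar lid, 86 mm in diameter, 16 mm high. Origin: centre of the underside.

How it is judged:
By the outcome, as a careful person would: the job done as asked, in the order asked, and still so for the second after the job is handed in, with the robot touching nothing.
It also fails if it takes over 67 s, if anything falls off the work surface, if the arm or the gripper's body presses on something with over 40 N, if the wrist force passes 120 N, or if a joint passes its speed limit or range.

## Working session

There is one attempt and no reset: what is moved stays moved. The work goes in short steps, Python scripts to look and compute and a shell command to move; the robot and the scene stay as the last step left them, time stands still between calls to the robot, and variables do not carry over. Pictures are saved under pics/ and viewed, at most 10 in all, crops included, and the job is handed in when it is done.

```bash
mkdir -p pics; ls
python3 - <<'E'
from rig import robot, imaging
import cv2,numpy as np
for n in("scene","top"):
    cv2.imwrite(f"pics/{n}0.png",imaging.get_image(n))
    c=imaging.calibration(n);print(n,np.round(c["K"],1).tolist(),np.round(c["rvec"],3),np.round(c["tvec"],3))
o=robot.get_obs();print(o)
E
```

```text
inch.py
pics
rig.py
scene [[443.3, 0.0, 252.9], [0.0, 443.3, 194.1], [0.0, 0.0, 1.0]] [ 2.076 -1.464  0.502] [-0.198  0.461  1.228]
top [[480.2, 0.0, 249.8], [0.0, 480.2, 190.6], [0.0, 0.0, 1.0]] [ 2.109 -2.16   0.157] [-0.002  0.548  1.661]
{'clock': 0.1, 'q': array([ 6.28510450e-01,  5.28391584e-01,  1.43376215e+00,  2.08512224e-05,
        1.18140433e+00, -1.78463139e-01]), 'qvel': array([ 0.00159869, -0.00189173, -0.00321044, -0.00024841, -0.00082552,
        0.00069717]), 'effort': array([-4.54635745e-05, -4.43305528e+01, -1.78585643e+01, -2.30646647e-04,
        3.87991575e-03, -1.94239675e-05]), 'ee_pos': array([0.43173873, 0.45103292, 0.230424  ]), 'ee_rot': array([[-7.22191372e-01,  6.91691447e-01, -1.60116191e-03],
       [ 6.91693203e-01,  7.22190566e-01, -1.13993434e-03],
       [ 3.67861191e-04, -1.93076355e-03, -9.99998068e-01]]), 'force': array([-0.05089798,  0.15678928,  0.37687752]), 'wrist_torque': array([ 0.02077774, -0.01706058, -0.00020929]), 'grip_force': 0.0, 'opening': 0.08535266981582716}
```

View pics/top0.png

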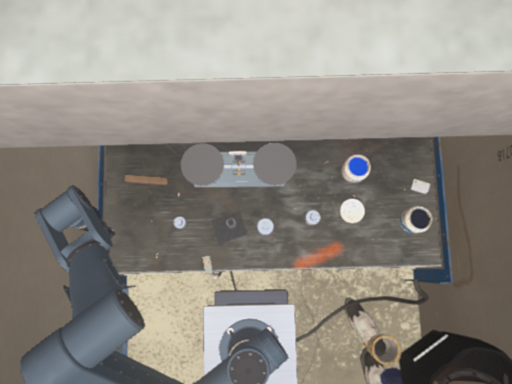

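View pics/scene0.png

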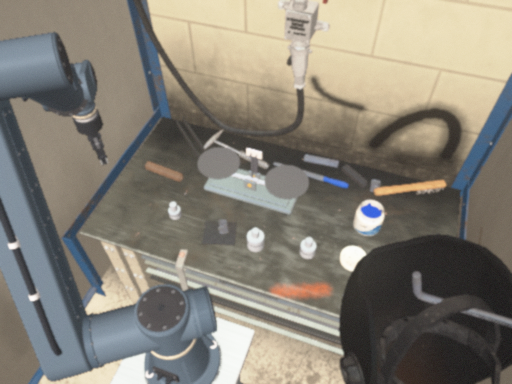

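The top view shows the pans at about (203,164) and (273,164), the weights at (180,222), (265,226) and (313,217), the coupon at (230,228), the jar at (356,168), the lid at (352,211) and the offcut at (146,180). The scene view agrees with this.

```bash
cat > h.py <<'E'
import cv2,numpy as np
from rig import robot, imaging
def ray(c,u,v):
    R=cv2.Rodrigues(np.array(c["rvec"],float))[0];t=np.array(c["tvec"],float).ravel()
    d=R.T@np.linalg.solve(np.array(c["K"]),[u,v,1.]);return -R.T@t,d
def plane(c,u,v,z):
    o,d=ray(c,u,v);return o+d*(z-o[2])/d[2]
def tri(c1,p1,c2,p2):
    o1,d1=ray(c1,*p1);o2,d2=ray(c2,*p2)
    s=np.linalg.lstsq(np.c_[d1,-d2],o2-o1,rcond=None)[0]
    a,b=o1+s[0]*d1,o2+s[1]*d2;return (a+b)/2,np.linalg.norm(a-b)
def pix(c,p):
    return cv2.projectPoints(np.array([p],float),np.array(c["rvec"],float),np.array(c["tvec"],float),np.array(c["K"]),None)[0].ravel()
E
python3 - <<'E'
from h import *
c=imaging.calibration("top");s=imaging.calibration("scene")
for n,t,q,z in(("panL",(203,164),(218,163),.105),("panR",(273,164),(287,181),.105),("w180",(180,222),(174,205),.06),("w265",(265,226),(256,233),.086),("w313",(313,217),(308,241),.076),("coup stub",(231,223),(223,223),.046)):
    print(n,plane(c,*t,z).round(3),tri(c,t,s,q)[0].round(3))
a=cv2.imread("pics/top0.png")[138:250,165:335]
b=cv2.imread("pics/scene0.png")[190:270,160:330]
cv2.imwrite("pics/crops.png",np.vstack([cv2.resize(x,None,fx=3.1,fy=3.1,interpolation=cv2.INTER_CUBIC) for x in(a,b)]))
E
```

```text
panL [0.635 0.144 0.105] [0.635 0.145 0.101]
panR [ 0.629 -0.098  0.105] [ 0.631 -0.102  0.105]
w180 [0.441 0.23  0.06 ] [0.441 0.229 0.063]
w265 [ 0.418 -0.065  0.086] [ 0.42  -0.068  0.072]
w313 [ 0.446 -0.231  0.076] [ 0.446 -0.232  0.073]
coup stub [0.434 0.053 0.046] [0.435 0.051 0.051]
```

View pics/crops.png

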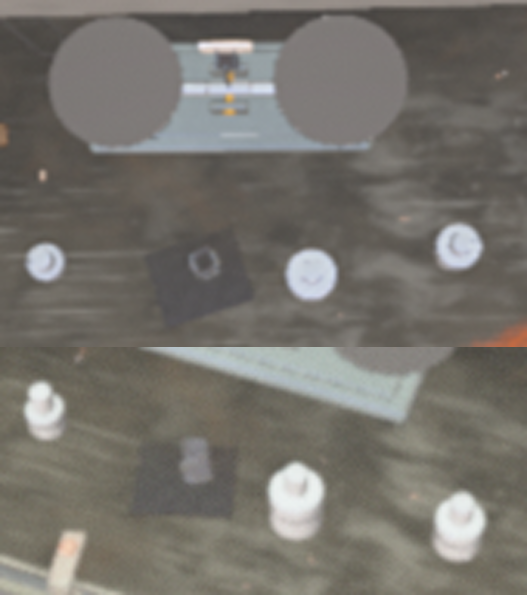

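Measuring the blobs gives 100 g at (180,222), 300 g at (265,226) and 200 g at (313,217). The coupon yaw is about +16°. I'll move above the stub and look with the wrist camera.

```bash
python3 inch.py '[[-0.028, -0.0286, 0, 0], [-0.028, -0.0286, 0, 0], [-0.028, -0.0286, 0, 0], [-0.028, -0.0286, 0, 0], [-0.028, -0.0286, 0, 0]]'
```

```text
refused: ROWS must be rows with the three-number parts in brackets of their own. Nothing was moved.
```

Nothing moved. I misread the format; it is rows with the three-number parts in brackets of their own. Resending.

```bash
python3 inch.py '[[[-0.028, -0.0286, 0], 0], [[-0.028, -0.0286, 0], 0], [[-0.028, -0.0286, 0], 0], [[-0.028, -0.0286, 0], 0], [[-0.028, -0.0286, 0], 0]]'
python3 inch.py '[[[-0.028, -0.0286, 0], 0], [[-0.028, -0.0286, 0], 0], [[-0.028, -0.0286, 0], 0], [[-0.028, -0.0286, 0], 0], [[-0.028, -0.0286, 0], 0]]'
python3 inch.py '[[[0, 0, 0], 0.125], [[0, 0, 0], 0.125], [[0, 0, 0], 0.125], [[0, 0, 0], 0.125], [[0, 0, 0], 0]]'
python3 inch.py '[[[0, 0, 0], 0], [[0, 0, 0], 0]]'
python3 - <<'E'
from h import *
i=imaging.get_image("wrist");cv2.imwrite("pics/w1.png",i)
np.save("w1.npy",imaging.calibration("wrist"),allow_pickle=True)
o=robot.get_obs();print(o["clock"],o["ee_pos"],o["ee_rot"],o["force"])
E
```

```text
clock: 0.52
ee_pos: [0.4337, 0.2496, 0.2309]
ee_rot: [[-0.723, 0.691, -0.001], [0.691, 0.723, -0.0], [0.0, -0.001, -1.0]]
force: [1.5, -0.7, 0.5]
opening: 0.0855
grip_force: 0.0
clock: 0.93
ee_pos: [0.436, 0.0495, 0.2312]
ee_rot: [[-0.722, 0.691, -0.0], [0.691, 0.722, 0.0], [0.0, -0.0, -1.0]]
force: [1.3, -1.5, -1.1]
opening: 0.0854
grip_force: 0.0
clock: 1.35
ee_pos: [0.4364, 0.0509, 0.2311]
ee_rot: [[-0.3, 0.954, -0.001], [0.954, 0.3, 0.0], [0.0, -0.001, -1.0]]
force: [-0.1, 0.1, 0.6]
opening: 0.0852
grip_force: 0.0
clock: 1.52
ee_pos: [0.4365, 0.0513, 0.2312]
ee_rot: [[-0.305, 0.952, -0.0], [0.952, 0.305, 0.0], [0.0, -0.0, -1.0]]
force: [0.1, -0.6, 0.2]
opening: 0.0854
grip_force: 0.0
1.5667 [0.43654418 0.05130353 0.23122987] [[-3.04475846e-01  9.52520018e-01 -2.73772016e-04]
 [ 9.52520052e-01  3.04475862e-01  1.69140087e-05]
 [ 9.94679023e-05 -2.55623427e-04 -9.99999962e-01]] [-1.40082449 -0.61685899 -0.01248795]
```

View pics/w1.png

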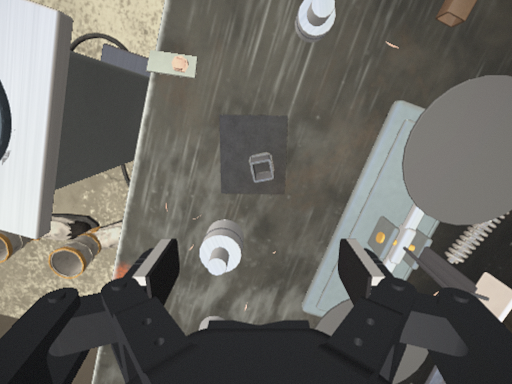

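The wrist view shows the plate corners near (221,114), (288,116), (286,194) and (220,192). The stub rim is near (261,161). The 300 g stem is at (218,262), and the 100 g weight is at (318,12).

Run:
```python
from h import *
c=np.load("w1.npy",allow_pickle=True).item();i=cv2.imread("pics/w1.png")
for p in((221,114),(288,116),(286,194),(220,192)):print("corner",plane(c,*p,.006).round(4))
g=cv2.cvtColor(cv2.GaussianBlur(i,(5,5),0),cv2.COLOR_BGR2GRAY)
print(g[105:205:6,205:305:6])
P=np.array([plane(c,*p,.006)[:2] for p in((221,114),(288,116),(286,194),(220,192))])
m=P.mean(0);print("centre",m,[np.linalg.norm(P[k]-P[k-1]).round(4) for k in range(4)])
e=(P[0]-P[3])+(P[1]-P[2]);yaw=np.arctan2(-e[0],e[1]);print("yaw deg",np.degrees(yaw))
R=np.array([[np.cos(yaw),-np.sin(yaw)],[np.sin(yaw),np.cos(yaw)]])
s=m+R@[.012,-.012];print("stub",s)
for a,b in((15,15),(15,-15),(-15,-15),(-15,15)):print(pix(c,[*(s+R@[a/1e3,b/1e3]),.046]).round(1))
print("300",plane(c,218,264,.086))
cv2.imwrite("pics/w1c.png",cv2.resize(i[95:285,190:340],None,fx=3,fy=3,interpolation=cv2.INTER_CUBIC))
```

```text
corner [0.3688 0.1043 0.006 ]
corner [0.4528 0.1286 0.006 ]
corner [0.4857 0.0275 0.006 ]
corner [0.3959 0.0018 0.006 ]
[[107 106  92  98  97  89  88  87 100  92  90 107  91  92 101  97  89]
 [104 103  89  97  90  98  93  84  95  89  91 102  96  95 115  94  87]
 [ 99  96  86  83  80  79  81  83  79  79  80  84  81  80 108  88  87]
 [ 97  94  86  86  82  76  84  85  83  84  83  86  85  83  93  88  95]
 [103  97  95  85  81  81  82  81  82  83  81  80  82  81  93  93 103]
 [100 101  96  83  84  83  81  80  82  82  81  82  83  78  92  96 102]
 [ 98  94  96  79  83  83  83  78  81  82  80  80  82  81  95  94 102]
 [101  95 108  82  80  83  85  80  80  82  80  80  81  77  87  87  97]
 [ 96  98 117  84  84  80  80  81  89 113 135  83  77  77  77  89  98]
 [ 95 104 108  84  84  81  81  89 112 115 123 117  76  76  78  89  94]
 [102 107 117  82  79  83  83  85  93  79  79 133  78  79  88  89  91]
 [111 117 120  80  82  80  79  83 112  89 100 131  75  79  88  93  95]
 [113 123 123  82  85  81  79  79 119 108 118 130  76  74  92  95  93]
 [115 123 124  80  83  82  79  79  81  84  80  80  77  79  93  94  91]
 [105 120 113  82  81  82  82  82  79  77  80  82  80  81  93  91  91]
 [101 124 106 101  99  91 103  94  92  93 101  95  92  87  97  90  91]
 [113 123 108 105 108 101  94  91  88 103 103  97  91  91  92  90  87]]
centre [0.42581732 0.06552497] [np.float64(0.106), np.float64(0.0874), np.float64(0.1063), np.float64(0.0934)]
yaw deg 16.413597435593434
stub [0.44071911 0.05740484]
[275.5 158.6]
[274.5 182.5]
[250.4 182. ]
[250.8 158. ]
300 [ 0.42180955 -0.05994539  0.086     ]
```

View pics/w1c.png

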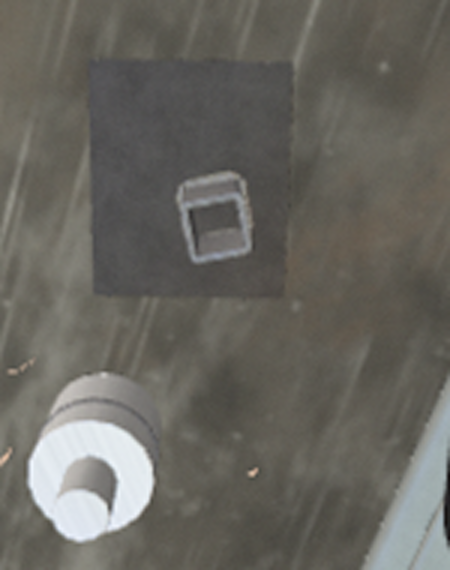

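The crop shows the stub rim corners at crop pixels (177,200), (243,190), (253,258) and (193,266), turned a few degrees from the plate. The 300 g stem top is at crop (82,512).

Run:
```python
from h import *
c=np.load("w1.npy",allow_pickle=True).item()
f=lambda u,v,z:plane(c,190+(u-1)/3,95+(v-1)/3,z)[:2]
P=np.array([f(*p,.046) for p in((177,200),(243,190),(253,258),(193,266))])
s=P.mean(0);print(s,[np.linalg.norm(P[k]-P[k-1]).round(4) for k in range(4)])
e=P[1]-P[0]+P[2]-P[3];print("stub x-edge yaw",np.degrees(np.arctan2(e[1],e[0])))
e=P[0]-P[3]+P[1]-P[2];print("stub y-edge yaw",np.degrees(np.arctan2(e[1],e[0]))-90)
print("300",f(82,512,.086))
o=robot.get_obs();R=o["ee_rot"]
print("tool delta",R.T@(np.array([*s,.013])-o["ee_pos"]),"tooly yaw",np.degrees(np.arctan2(R[1,1],R[0,1])))
```

```text
[0.4398275 0.0564046] [np.float64(0.0284), np.float64(0.0271), np.float64(0.0287), np.float64(0.0251)]
stub x-edge yaw 26.048131401206486
stub y-edge yaw 28.789737386555757
300 [ 0.42114581 -0.06205896]
tool delta [0.00383748 0.00473636 0.21822905] tooly yaw 17.72663387321364
```

```bash
python3 inch.py '[[[0.004, 0.005, 0.04], -0.125], [[0, 0, 0.04], -0.03], [[0, 0, 0.04], 0], [[0, 0, 0.04], 0], [[0, 0, 0.03], 0]]'
python3 inch.py '[[[0, 0, 0.018], 0], [[0, 0, 0.010], 0], [[0, 0, 0], 0], [[0, 0, 0], 0]]'
python3 inch.py '[[[0, 0, 0], 0], [[0, 0, 0], 0], [[0, 0, 0], 0], [[0, 0, 0], 0], [[0, 0, 0], 0]]' 0 70
python3 inch.py '[[[0, 0, 0], 0], [[0, 0, 0], 0], [[0, 0, 0], 0]]'
```

```text
clock: 1.98
ee_pos: [0.4396, 0.0567, 0.039]
ee_rot: [[-0.448, 0.894, -0.001], [0.894, 0.448, 0.0], [0.001, -0.001, -1.0]]
force: [0.2, -0.0, 0.5]
opening: 0.0851
grip_force: 0.0
clock: 2.32
ee_pos: [0.4401, 0.0566, 0.0128]
ee_rot: [[-0.447, 0.895, -0.001], [0.895, 0.447, 0.0], [0.001, -0.001, -1.0]]
force: [-0.1, 0.3, -0.2]
opening: 0.0856
grip_force: 0.0
clock: 2.73
ee_pos: [0.4402, 0.0564, 0.014]
ee_rot: [[-0.446, 0.895, 0.001], [0.895, 0.446, -0.0], [-0.0, 0.0, -1.0]]
force: [4.5, 2.7, 40.5]
opening: 0.0255
grip_force: 44.0
clock: 2.98
ee_pos: [0.4404, 0.0564, 0.0142]
ee_rot: [[-0.446, 0.895, 0.001], [0.895, 0.446, -0.0], [-0.001, 0.001, -1.0]]
force: [-0.3, 0.4, 6.8]
opening: 0.0255
grip_force: 70.2
```

```bash
python3 inch.py '[[[0, 0, -0.005], 0], [[0, 0, -0.02], 0], [[0, 0, -0.04], 0], [[0, 0, -0.04], 0], [[0, 0, -0.04], 0]]'
python3 inch.py '[[[0, 0, -0.02], 0], [[0, 0, -0.01], 0], [[0, 0, 0], 0], [[0, 0, 0], 0], [[0, 0, 0], 0]]'
python3 - <<'E'
from h import *
F=[]
for k in range(4):
    i=imaging.get_image("wrist" if k==0 else "top")
    if k<2: cv2.imwrite(f"pics/w2_{k}.png",i); np.save(f"w2_{k}.npy",imaging.calibration("wrist" if k==0 else "top"),allow_pickle=True)
    o=robot.get_obs();F.append([*o["force"],*o["wrist_torque"]])
print(np.round(F,2),o["ee_pos"],o["opening"],o["clock"])
E
```

```text
clock: 3.4
ee_pos: [0.4388, 0.0566, 0.1594]
ee_rot: [[-0.446, 0.895, -0.003], [0.895, 0.446, 0.0], [0.002, -0.003, -1.0]]
force: [0.8, -0.8, -3.7]
opening: 0.0251
grip_force: 70.3
clock: 3.82
ee_pos: [0.4388, 0.0566, 0.1873]
ee_rot: [[-0.446, 0.895, -0.003], [0.895, 0.446, 0.0], [0.002, -0.003, -1.0]]
force: [1.0, -0.2, -5.0]
opening: 0.0251
grip_force: 70.5
[[ 0.15 -0.46 -4.52 -0.04 -0.07  0.02]
 [-0.58 -0.28 -4.77 -0.05 -0.05 -0.04]
 [ 0.26  0.42 -4.13 -0.01 -0.07 -0.01]
 [ 0.49 -0.75 -3.37 -0.04 -0.04 -0.02]] [0.43941489 0.05654587 0.18710597] 0.025115187249927493 4.0167
```

View pics/w2_0.png

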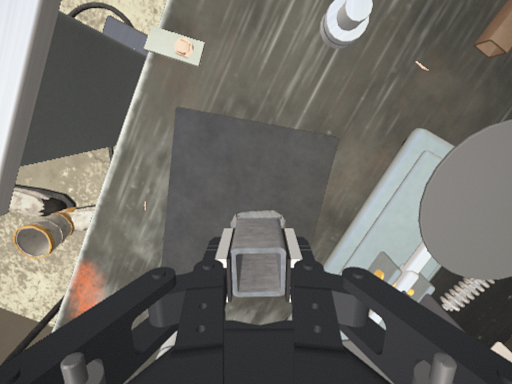

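The coupon hangs level in the grip, with the stub rim at (258,270) between the pads. The wrist force of about 4.3 N suggests roughly 430 g. Next I'll carry it to the left pan.

```bash
python3 inch.py '[[[-0.0036, 0.0372, 0], 0], [[-0.0036, 0.0372, 0], 0], [[-0.0036, 0.0372, 0], 0], [[-0.0036, 0.0372, 0], 0], [[-0.0036, 0.0372, 0], 0]]'
python3 inch.py '[[[-0.0034, 0.0375, 0], 0], [[0, 0, 0], 0], [[0, 0, 0], 0], [[0, 0, 0], 0]]'
python3 - <<'E'
from h import *
i=imaging.get_image("top");cv2.imwrite("pics/t3.png",cv2.resize(i[100:240,150:320],None,fx=3,fy=3,interpolation=cv2.INTER_CUBIC))
j=imaging.get_image("scene");cv2.imwrite("pics/t3.png",cv2.resize(np.hstack([i[120:240,150:320],j[120:240,150:320]]),None,fx=2.3,fy=2.3,interpolation=cv2.INTER_CUBIC))
E
```

```text
clock: 4.43
ee_pos: [0.6156, 0.124, 0.1868]
ee_rot: [[-0.446, 0.895, -0.003], [0.895, 0.446, -0.0], [0.001, -0.003, -1.0]]
force: [1.2, -1.0, -4.0]
opening: 0.0251
grip_force: 70.3
clock: 4.77
ee_pos: [0.6481, 0.1369, 0.1861]
ee_rot: [[-0.446, 0.895, -0.005], [0.895, 0.446, -0.0], [0.002, -0.005, -1.0]]
force: [-0.5, -0.2, -5.4]
opening: 0.0251
grip_force: 70.0
```

View pics/t3.png

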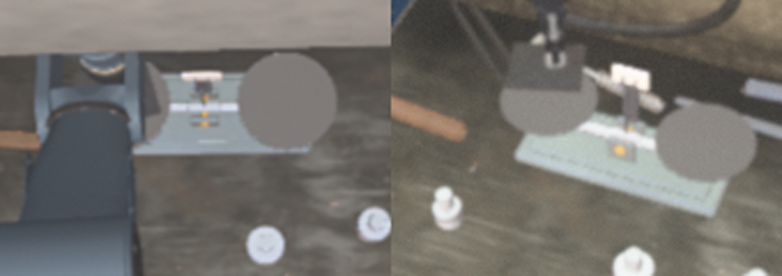

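The scene half shows the coupon held over the left pan, with the plate at about (545,65) and the pan at (548,100). The way down is clear, so I'll lower it.

```bash
python3 inch.py '[[[0, 0, 0.03], 0], [[0, 0, 0.025], 0], [[0, 0, 0.008], 0], [[0, 0, 0.006], 0], [[0, 0, 0.006], 0]]'
python3 inch.py '[[[0, 0, 0.006], 0], [[0, 0, 0.005], 0], [[0, 0, 0.004], 0], [[0, 0, 0], 0], [[0, 0, 0], 0]]'
```

```text
clock: 5.28
ee_pos: [0.6497, 0.1367, 0.1137]
ee_rot: [[-0.445, 0.895, 0.0], [0.895, 0.445, -0.0], [-0.0, 0.0, -1.0]]
force: [0.1, -0.2, -2.6]
opening: 0.0251
grip_force: 70.3
clock: 5.7
ee_pos: [0.6503, 0.1368, 0.0987]
ee_rot: [[-0.446, 0.895, 0.001], [0.895, 0.446, -0.0], [-0.001, 0.001, -1.0]]
force: [-0.3, -1.1, -2.7]
opening: 0.0251
grip_force: 70.4
```

```bash
python3 inch.py '[[[0, 0, 0.004], 0], [[0, 0, 0.002], 0], [[0, 0, 0], 0], [[0, 0, 0], 0]]'
python3 inch.py '[[[0, 0, 0], 0], [[0, 0, 0], 0], [[0, 0, 0], 0]]' .045
```

```text
clock: 6.03
ee_pos: [0.6505, 0.1369, 0.0943]
ee_rot: [[-0.446, 0.895, 0.002], [0.895, 0.446, -0.0], [-0.001, 0.002, -1.0]]
force: [-1.3, -0.7, 6.6]
opening: 0.0253
grip_force: 71.6
clock: 6.28
ee_pos: [0.6505, 0.1371, 0.0927]
ee_rot: [[-0.446, 0.895, 0.002], [0.895, 0.446, 0.0], [-0.001, 0.002, -1.0]]
force: [-0.1, 0.4, -0.1]
opening: 0.0448
grip_force: 0.0
```

```bash
python3 inch.py '[[[0, 0, -0.02], 0], [[0, 0, -0.03], 0], [[0, 0, -0.03], 0.115], [[0, 0, -0.03], 0.115], [[0, 0, -0.03], 0.115]]'
python3 inch.py '[[[-0.025, -0.0287, 0], 0.115], [[0, 0, 0], 0]]' .085
python3 inch.py '[[[-0.025, -0.0287, 0], 0], [[-0.025, -0.0287, 0], 0], [[-0.025, -0.0287, 0], 0], [[-0.025, -0.0287, 0], 0], [[-0.025, -0.0287, 0], 0]]'
python3 inch.py '[[[-0.025, -0.0287, 0], 0], [[-0.025, -0.0287, 0], 0], [[0, 0, 0], 0], [[0, 0, 0], 0]]'
python3 - <<'E'
from h import *
for n in("top","scene"):
    i=imaging.get_image(n);cv2.imwrite(f"pics/a_{n}.png",i)
i0=cv2.imread("pics/top0.png");j0=cv2.imread("pics/scene0.png")
ct,cs=imaging.calibration("top"),imaging.calibration("scene")
def blob(i,u,v):
    m=(i.min(2)>140).astype(np.uint8);n,l,s,c=cv2.connectedComponentsWithStats(m)
    k=min(range(1,n),key=lambda k:np.hypot(*(c[k]-[u,v]))+(1e3 if s[k][4]<15 else 0));return c[k],s[k]
for nm,t,q,h in(("100",(180,222),(174,208),.032),("300",(265,226),(256,238),.056),("200",(313,217),(308,246),.046)):
    a,sa=blob(i0,*t);b,sb=blob(j0,*q);print(nm,a,sa,sb,plane(ct,*a,h).round(4),tri(ct,a,cs,b)[0].round(3))
print(robot.get_obs()["ee_pos"],robot.get_obs()["q"])
E
```

```text
clock: 6.7
ee_pos: [0.6499, 0.1371, 0.2335]
ee_rot: [[-0.111, 0.994, 0.0], [0.994, 0.111, 0.0], [0.0, 0.0, -1.0]]
force: [0.7, -0.1, -0.3]
opening: 0.0451
grip_force: 0.0
clock: 6.87
ee_pos: [0.6212, 0.1063, 0.234]
ee_rot: [[0.002, 1.0, -0.001], [1.0, -0.002, -0.002], [-0.002, -0.001, -1.0]]
force: [-1.5, -0.2, -1.0]
opening: 0.0676
grip_force: 0.0
clock: 7.28
ee_pos: [0.4795, -0.0172, 0.232]
ee_rot: [[-0.003, 1.0, -0.0], [1.0, 0.003, 0.0], [0.0, -0.0, -1.0]]
force: [0.3, -1.1, -0.2]
opening: 0.0849
grip_force: 0.0
clock: 7.62
ee_pos: [0.4226, -0.0676, 0.2323]
ee_rot: [[0.002, 1.0, -0.0], [1.0, -0.002, 0.0], [0.0, -0.0, -1.0]]
force: [-0.2, 0.2, -0.1]
opening: 0.0849
grip_force: 0.0
100 [179.25       222.12931034] [174 217  12  12 116] [168 201  13  19 191] [0.4432 0.2372 0.032 ] [0.444 0.238 0.025]
300 [264.91479821 226.12107623] [257 218  17  17 223] [246 227  19  26 377] [ 0.4199 -0.0652  0.056 ] [ 0.422 -0.066  0.031]
200 [312.41340782 217.05586592] [306 210  15  15 179] [300 236  17  23 312] [ 0.4485 -0.2328  0.046 ] [ 0.45  -0.234  0.031]
[ 0.42457784 -0.06673101  0.23246387] [-4.17481884e-01  2.63008575e-01  1.89809097e+00  6.07527096e-04
  9.79169606e-01 -4.19496587e-01]
```

```bash
python3 inch.py '[[[0.002, -0.003, 0.04], 0], [[0, 0, 0.04], 0], [[0, 0, 0.04], 0], [[0, 0, 0.03], 0], [[0, 0, 0.014], 0]]'
python3 inch.py '[[[0, 0, 0.008], 0], [[0, 0, 0], 0], [[0, 0, 0], 0], [[0, 0, 0], 0], [[0, 0, 0], 0]]' 0 40
python3 inch.py '[[[0, 0, 0], 0], [[0, 0, 0], 0], [[0, 0, 0], 0], [[0, 0, 0], 0]]'
```

```text
clock: 8.13
ee_pos: [0.4204, -0.0631, 0.0648]
ee_rot: [[-0.004, 1.0, -0.004], [1.0, 0.004, 0.002], [0.002, -0.004, -1.0]]
force: [-0.1, 0.0, -0.0]
opening: 0.085
grip_force: 0.0
clock: 8.55
ee_pos: [0.4217, -0.0648, 0.0614]
ee_rot: [[-0.003, 1.0, 0.003], [1.0, 0.003, -0.001], [-0.001, 0.003, -1.0]]
force: [-3.8, -0.2, 1.9]
opening: 0.0249
grip_force: 1.6
clock: 8.88
ee_pos: [0.4214, -0.0649, 0.0614]
ee_rot: [[-0.002, 1.0, 0.003], [1.0, 0.002, -0.001], [-0.001, 0.003, -1.0]]
force: [0.0, 1.3, 7.5]
opening: 0.0226
grip_force: 39.7
```

Run:
```python
import cv2
a=cv2.imread("pics/a_top.png")[110:245,150:320];b=cv2.imread("pics/a_scene.png")[110:245,150:320]
import numpy as np
cv2.imwrite("pics/a_c.png",cv2.resize(np.hstack([a,b]),None,fx=2.35,fy=2.35,interpolation=cv2.INTER_CUBIC))
```

```text
(no output)
```

View pics/a_c.png

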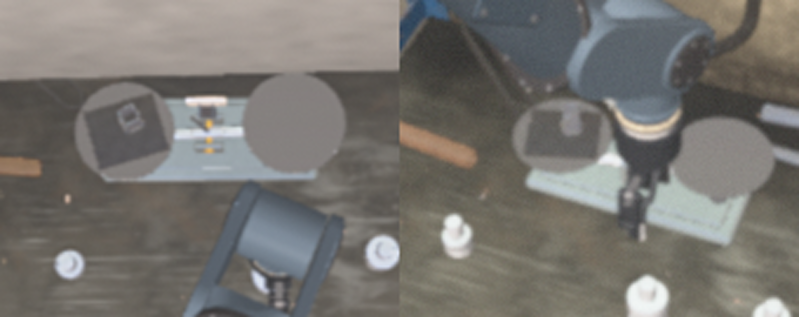

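The coupon lies flat on the left pan, with the plate at crop (128,132) inside the disc. The left pan is down. Now I'll carry the 300 g weight over.

```bash
python3 inch.py '[[[0, 0, -0.01], 0], [[0, 0, -0.04], 0], [[0, 0, -0.04], 0], [[0, 0, -0.04], 0], [[0, 0, -0.04], 0]]'
python3 inch.py '[[[-0.0122, 0.0348, 0], 0], [[-0.0122, 0.0348, 0], 0], [[-0.0122, 0.0348, 0], 0], [[-0.0122, 0.0348, 0], 0], [[-0.0122, 0.0348, 0], 0]]'
python3 inch.py '[[[-0.0122, 0.0348, 0], 0], [[0, 0, 0], 0], [[0, 0, 0], 0], [[0, 0, 0], 0]]'
python3 inch.py '[[[0, 0, 0.02], 0], [[0, 0, 0.015], 0], [[0, 0, 0.005], 0], [[0, 0, 0.005], 0], [[0, 0, 0], 0]]'
```

```text
clock: 9.3
ee_pos: [0.4195, -0.0642, 0.2319]
ee_rot: [[-0.002, 1.0, -0.001], [1.0, 0.002, 0.001], [0.001, -0.001, -1.0]]
force: [1.3, -0.8, -3.3]
opening: 0.0224
grip_force: 40.5
clock: 9.72
ee_pos: [0.5954, -0.1255, 0.2303]
ee_rot: [[-0.002, 1.0, -0.001], [1.0, 0.002, 0.0], [0.0, -0.001, -1.0]]
force: [0.3, 0.1, -3.3]
opening: 0.0227
grip_force: 40.5
clock: 10.05
ee_pos: [0.6281, -0.1369, 0.229]
ee_rot: [[-0.002, 1.0, -0.004], [1.0, 0.002, 0.002], [0.002, -0.004, -1.0]]
force: [-1.0, 0.4, -3.6]
opening: 0.0221
grip_force: 40.8
clock: 10.47
ee_pos: [0.6281, -0.1367, 0.1849]
ee_rot: [[-0.002, 1.0, -0.003], [1.0, 0.002, 0.001], [0.001, -0.003, -1.0]]
force: [-2.1, 0.8, -0.4]
opening: 0.0222
grip_force: 41.1
```

```bash
python3 inch.py '[[[0, 0, 0.003], 0], [[0, 0, 0], 0], [[0, 0, 0], 0], [[0, 0, 0], 0], [[0, 0, 0], 0]]'
python3 inch.py '[[[0, 0, 0], 0], [[0, 0, 0], 0], [[0, 0, 0], 0], [[0, 0, 0], 0], [[0, 0, 0], 0]]'
python3 inch.py '[[[0, 0, 0.003], 0], [[0, 0, 0], 0], [[0, 0, 0], 0], [[0, 0, 0], 0], [[0, 0, 0], 0]]'
```

```text
clock: 10.88
ee_pos: [0.6298, -0.1374, 0.1828]
ee_rot: [[-0.002, 1.0, 0.001], [1.0, 0.002, -0.0], [-0.0, 0.001, -1.0]]
force: [-2.1, -0.0, -0.6]
opening: 0.0225
grip_force: 41.2
clock: 11.3
ee_pos: [0.6298, -0.1375, 0.1824]
ee_rot: [[-0.002, 1.0, 0.0], [1.0, 0.002, -0.0], [-0.0, 0.0, -1.0]]
force: [-1.3, -0.4, 0.2]
opening: 0.0221
grip_force: 41.1
clock: 11.72
ee_pos: [0.6298, -0.1375, 0.1794]
ee_rot: [[-0.002, 1.0, 0.0], [1.0, 0.002, -0.0], [-0.0, 0.0, -1.0]]
force: [-1.1, 0.5, -0.3]
opening: 0.0228
grip_force: 41.1
```

```bash
python3 inch.py '[[[0, 0, 0], 0], [[0, 0, 0], 0], [[0, 0, 0], 0]]' .05
python3 inch.py '[[[0, 0, -0.02], 0], [[0, 0, -0.03], 0], [[0, 0, -0.03], 0], [[0, -0.04, 0], 0], [[0, -0.04, 0], 0]]'
python3 inch.py '[[[0, -0.04, 0], 0], [[0, -0.04, 0], 0], [[0, 0, 0], 0], [[0, 0, 0], 0], [[0, 0, 0], 0]]' .085
python3 inch.py '[[[0, 0, 0], 0], [[0, 0, 0], 0], [[0, 0, 0], 0]]'
python3 - <<'E'
from h import *
for n in("top","scene"):
    i=imaging.get_image(n);cv2.imwrite(f"pics/b_{n}.png",i)
a=cv2.imread("pics/b_top.png")[135:200,175:305];b=cv2.imread("pics/b_scene.png")[130:210,180:320]
cv2.imwrite("pics/b_c.png",np.vstack([cv2.resize(a,(700,350),interpolation=cv2.INTER_CUBIC),cv2.resize(b,(420,240),interpolation=cv2.INTER_CUBIC).copy() if 0 else cv2.copyMakeBorder(cv2.resize(b,(420,240),interpolation=cv2.INTER_CUBIC),0,0,0,280,0)]))
E
```

```text
clock: 11.97
ee_pos: [0.6299, -0.1377, 0.1795]
ee_rot: [[-0.002, 1.0, 0.001], [1.0, 0.002, -0.001], [-0.001, 0.001, -1.0]]
force: [0.4, -0.0, -1.0]
opening: 0.0499
grip_force: 0.0
clock: 12.38
ee_pos: [0.5522, -0.1389, 0.262]
ee_rot: [[-0.003, 1.0, 0.008], [1.0, 0.003, -0.004], [-0.004, 0.008, -1.0]]
force: [-1.2, -0.6, -0.5]
opening: 0.0499
grip_force: 0.0
clock: 12.8
ee_pos: [0.4708, -0.1385, 0.2601]
ee_rot: [[-0.001, 1.0, 0.003], [1.0, 0.001, -0.002], [-0.002, 0.003, -1.0]]
force: [-0.3, -0.6, -0.3]
opening: 0.085
grip_force: 0.0
clock: 13.05
ee_pos: [0.4709, -0.1381, 0.2593]
ee_rot: [[-0.003, 1.0, 0.001], [1.0, 0.003, -0.0], [-0.0, 0.001, -1.0]]
force: [-0.1, 0.6, 0.4]
opening: 0.0848
grip_force: 0.0
```

View pics/b_c.png

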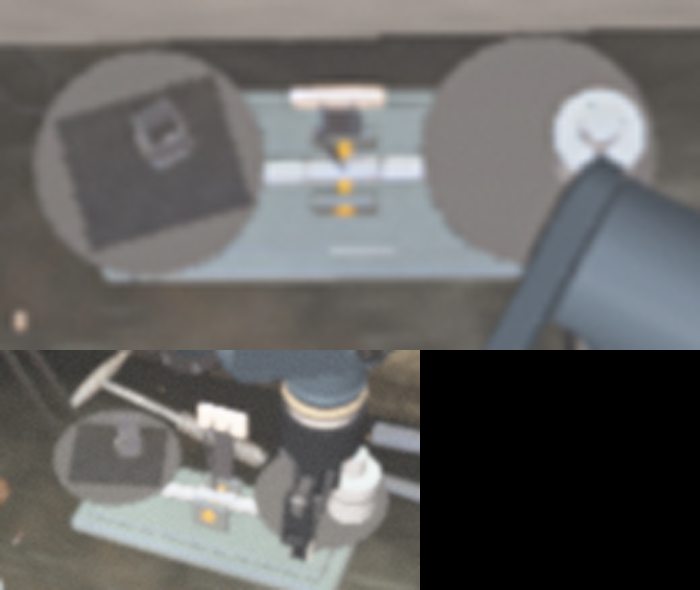

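The 300 g weight stands on the right pan at crop (600,130) and the coupon sits on the left pan at (155,160). I'll measure how far the left pan rose off its stop by template-matching the coupon between the two scene pictures.

Run:
```python
from h import *
c=imaging.calibration("scene")
for k in range(3):cv2.imwrite(f"pics/b_s{k}.png",imaging.get_image("scene"))
up=lambda f:cv2.resize(cv2.imread(f),None,fx=8,fy=8,interpolation=cv2.INTER_CUBIC)
A=up("pics/a_scene.png")
p80=pix(c,[.635,.146,.08]);
for z in(.08,.09,.1):print(z,(pix(c,[.635,.146,z])-p80).round(2))
u,v=p80
for w,hh in((16,12),(20,14)):
  T=A[int((v-hh)*8):int((v+hh)*8),int((u-w)*8):int((u+w)*8)]
  for f in("b_scene","b_s0","b_s1","b_s2"):
    B=up(f"pics/{f}.png")[int((v-hh-12)*8):int((v+hh+12)*8),int((u-w-8)*8):int((u+w+8)*8)]
    _,s,_,l=cv2.minMaxLoc(cv2.matchTemplate(B,T,cv2.TM_CCOEFF_NORMED));print(f,round(s,3),l[0]/8-8,l[1]/8-12)
```

```text
0.08 [0. 0.]
0.09 [-0.2  -1.91]
0.1 [-0.4  -3.83]
b_scene 0.985 -0.25 -2.0
b_s0 0.986 -0.25 -2.0
b_s1 0.985 -0.25 -2.0
b_s2 0.985 -0.25 -2.0
b_scene 0.954 -0.5 -1.5
b_s0 0.955 -0.5 -1.5
b_s1 0.954 -0.375 -1.5
b_s2 0.954 -0.5 -1.5
```

The left pan rose 8–10 mm off its stop, so the beam is at about 0.13 rad. The coupon is then about 480 g, and the 200 g weight is the one to add.

```bash
python3 inch.py '[[[-0.032, -0.007, 0], 0], [[-0.032, -0.007, 0], 0], [[-0.032, -0.007, 0], 0], [[0, 0, 0], 0], [[0, 0, 0], 0]]'
python3 inch.py '[[[0, 0, 0.04], 0], [[0, 0, 0.04], 0], [[0, 0, 0.04], 0], [[0, 0, 0.04], 0], [[0, 0, 0.03], 0]]'
python3 inch.py '[[[0, 0, 0.01], 0], [[0, 0, 0.008], 0], [[0, 0, 0], 0], [[0, 0, 0], 0]]'
```

```text
clock: 13.72
ee_pos: [0.4487, -0.2352, 0.2592]
ee_rot: [[0.001, 1.0, 0.0], [1.0, -0.001, 0.0], [0.0, 0.0, -1.0]]
force: [-0.1, 0.2, 0.9]
opening: 0.085
grip_force: 0.0
clock: 14.13
ee_pos: [0.448, -0.2315, 0.0669]
ee_rot: [[-0.003, 1.0, -0.002], [1.0, 0.003, 0.002], [0.002, -0.002, -1.0]]
force: [0.3, -0.4, 0.2]
opening: 0.0851
grip_force: 0.0
clock: 14.47
ee_pos: [0.4497, -0.234, 0.0524]
ee_rot: [[-0.003, 1.0, 0.002], [1.0, 0.003, -0.001], [-0.001, 0.002, -1.0]]
force: [-0.4, -1.4, -0.2]
opening: 0.0851
grip_force: 0.0
```

```bash
python3 inch.py '[[[0, 0, 0], 0], [[0, 0, 0], 0], [[0, 0, 0], 0], [[0, 0, 0], 0], [[0, 0, 0], 0]]' 0 40
python3 inch.py '[[[0, 0, 0], 0], [[0, 0, 0], 0], [[0, 0, -0.01], 0], [[0, 0, -0.04], 0], [[0, 0, -0.04], 0]]'
python3 inch.py '[[[0, 0, -0.04], 0], [[0, 0, -0.04], 0], [[0, 0, -0.02], 0], [[0.04, 0, 0], 0], [[0.04, 0, 0], 0]]'
python3 inch.py '[[[0.04, 0, 0], 0], [[0.04, 0, 0], 0], [[0, 0, 0], 0], [[0, 0, 0], 0]]'
```

```text
clock: 14.88
ee_pos: [0.4491, -0.234, 0.052]
ee_rot: [[-0.002, 1.0, 0.001], [1.0, 0.002, -0.001], [-0.001, 0.001, -1.0]]
force: [-0.2, 0.1, -0.5]
opening: 0.0246
grip_force: 0.0
clock: 15.3
ee_pos: [0.447, -0.2324, 0.1406]
ee_rot: [[-0.002, 1.0, -0.006], [1.0, 0.002, 0.005], [0.005, -0.006, -1.0]]
force: [1.0, -0.4, -1.1]
opening: 0.0226
grip_force: 40.0
clock: 15.72
ee_pos: [0.4497, -0.1551, 0.2436]
ee_rot: [[0.002, 1.0, 0.005], [1.0, -0.002, -0.003], [-0.003, 0.005, -1.0]]
force: [0.5, 1.8, -2.6]
opening: 0.0225
grip_force: 40.0
clock: 16.05
ee_pos: [0.4473, -0.0714, 0.2414]
ee_rot: [[-0.007, 1.0, -0.001], [1.0, 0.007, 0.0], [0.0, -0.001, -1.0]]
force: [-0.1, -0.8, -2.8]
opening: 0.0224
grip_force: 40.0
```

```bash
python3 inch.py '[[[0, 0.036, 0], 0], [[0, 0.036, 0], 0], [[0, 0.036, 0], 0], [[0, 0.036, 0], 0], [[0, 0.036, 0], 0]]'
python3 inch.py '[[[0, 0, 0], 0], [[0, 0, 0], 0], [[0, 0, 0.03], 0], [[0, 0, 0.025], 0], [[0, 0, 0.01], 0]]'
python3 inch.py '[[[0, 0, 0.005], 0], [[0, 0, 0.004], 0], [[0, 0, 0.004], 0], [[0, 0, 0.004], 0], [[0, 0, 0], 0]]'
python3 inch.py '[[[0, 0, 0], 0], [[0, 0, 0], 0], [[0, 0, 0], 0], [[0, 0, 0], 0], [[0, 0, 0], 0]]'
```

```text
clock: 16.47
ee_pos: [0.63, -0.0751, 0.2411]
ee_rot: [[-0.0, 1.0, -0.0], [1.0, 0.0, -0.001], [-0.001, -0.0, -1.0]]
force: [0.1, 0.6, -2.9]
opening: 0.0226
grip_force: 40.1
clock: 16.88
ee_pos: [0.6246, -0.0737, 0.1728]
ee_rot: [[-0.001, 1.0, -0.008], [1.0, 0.001, 0.002], [0.002, -0.008, -1.0]]
force: [-0.3, 0.2, -1.6]
opening: 0.0227
grip_force: 40.3
clock: 17.3
ee_pos: [0.6287, -0.0736, 0.1597]
ee_rot: [[-0.002, 1.0, 0.001], [1.0, 0.002, -0.0], [-0.0, 0.001, -1.0]]
force: [-0.8, -0.0, -1.6]
opening: 0.0221
grip_force: 40.4
clock: 17.72
ee_pos: [0.6288, -0.0735, 0.1597]
ee_rot: [[-0.002, 1.0, 0.001], [1.0, 0.002, -0.0], [-0.0, 0.001, -1.0]]
force: [-0.2, -0.3, -0.4]
opening: 0.0226
grip_force: 40.5
```

```bash
python3 inch.py '[[[0, 0, 0.002], 0], [[0, 0, 0.002], 0], [[0, 0, 0], 0], [[0, 0, 0], 0], [[0, 0, 0], 0]]'
python3 inch.py '[[[0, 0, 0], 0], [[0, 0, 0], 0], [[0, 0, 0], 0], [[0, 0, 0], 0]]' .045
python3 inch.py '[[[0, 0, -0.02], 0], [[0, 0, -0.03], 0], [[0, 0, -0.04], 0], [[0, 0, -0.03], 0], [[0, -0.04, 0], 0]]'
python3 inch.py '[[[0, -0.04, 0], 0], [[0, -0.04, 0], 0], [[0, -0.04, 0], 0], [[0, 0, 0], 0]]'
python3 inch.py '[[[-0.04, 0, 0], 0], [[-0.04, 0, 0], 0], [[-0.04, 0, 0], 0], [[-0.04, 0, 0], 0], [[-0.04, 0, 0], 0]]'
python3 inch.py '[[[-0.04, 0, 0], 0], [[-0.04, 0, 0], 0], [[0, 0, 0], 0], [[0, 0, 0], 0], [[0, 0, 0], 0]]'
python3 - <<'E'
from h import *
for n in("top","scene"):
    i=imaging.get_image(n);cv2.imwrite(f"pics/d_{n}.png",i)
a=cv2.imread("pics/d_top.png")[130:240,165:345];b=cv2.imread("pics/d_scene.png")[135:215,190:320]
cv2.imwrite("pics/d_c.png",np.hstack([cv2.resize(a,None,fx=2,fy=5,interpolation=cv2.INTER_CUBIC)[:0] if 0 else cv2.copyMakeBorder(cv2.resize(a,None,fx=2,fy=2,interpolation=cv2.INTER_CUBIC),0,40,0,0,0),cv2.resize(b,(422,260),interpolation=cv2.INTER_CUBIC)]))
c=imaging.calibration("scene");p80=pix(c,[.635,.146,.08]);u,v=p80
up=lambda f:cv2.resize(cv2.imread(f),None,fx=8,fy=8,interpolation=cv2.INTER_CUBIC)
A=up("pics/a_scene.png");w,hh=16,12
T=A[int((v-hh)*8):int((v+hh)*8),int((u-w)*8):int((u+w)*8)]
B=up("pics/d_scene.png")[int((v-hh-12)*8):int((v+hh+12)*8),int((u-w-8)*8):int((u+w+8)*8)]
_,s,_,l=cv2.minMaxLoc(cv2.matchTemplate(B,T,cv2.TM_CCOEFF_NORMED));print(round(s,3),l[0]/8-8,l[1]/8-12, "level expects",pix(c,[.635,.146,.105])-p80)
E
```

```text
clock: 18.13
ee_pos: [0.6287, -0.0734, 0.1553]
ee_rot: [[-0.002, 1.0, 0.0], [1.0, 0.002, -0.0], [-0.0, 0.0, -1.0]]
force: [0.5, -0.3, -0.0]
opening: 0.023
grip_force: 40.5
clock: 18.47
ee_pos: [0.6286, -0.0734, 0.1554]
ee_rot: [[-0.002, 1.0, 0.0], [1.0, 0.002, -0.0], [-0.0, 0.0, -1.0]]
force: [-0.4, -0.0, -0.0]
opening: 0.0448
grip_force: 0.0
clock: 18.88
ee_pos: [0.5998, -0.0763, 0.284]
ee_rot: [[-0.003, 1.0, 0.026], [1.0, 0.003, -0.007], [-0.007, 0.026, -1.0]]
force: [1.4, -2.2, 0.9]
opening: 0.0451
grip_force: 0.0
clock: 19.22
ee_pos: [0.4579, -0.0705, 0.2734]
ee_rot: [[-0.001, 1.0, -0.013], [1.0, 0.002, 0.005], [0.005, -0.013, -1.0]]
force: [-1.0, 0.7, -0.5]
opening: 0.0452
grip_force: 0.0
clock: 19.63
ee_pos: [0.4689, -0.2755, 0.2757]
ee_rot: [[-0.002, 1.0, 0.001], [1.0, 0.002, -0.0], [-0.0, 0.001, -1.0]]
force: [1.2, 0.3, -0.1]
opening: 0.0449
grip_force: 0.0
clock: 20.05
ee_pos: [0.4688, -0.3533, 0.2749]
ee_rot: [[-0.001, 1.0, -0.001], [1.0, 0.001, 0.002], [0.002, -0.001, -1.0]]
force: [0.3, -0.2, 0.2]
opening: 0.045
grip_force: 0.0
0.869 -0.375 -5.25 level expects [-0.49649141 -4.80062893]
```

View pics/d_c.png

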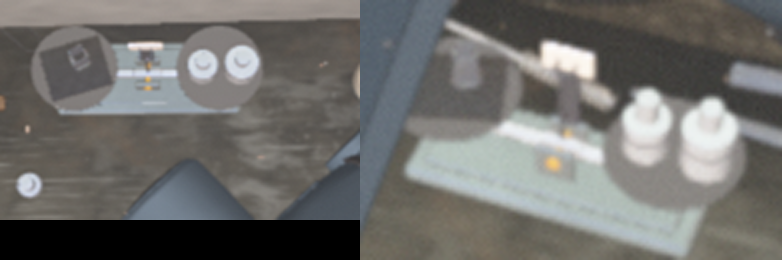

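Both weights stand on the right pan, at (203,66) and (241,62). The coupon is on the left pan, the beam looks level, and the 100 g weight stands at (29,185). The arm partly hides the coupon in the scene view, so I'll move it aside and measure the tilt again.

```bash
python3 inch.py '[[[0.04, 0, 0], 0], [[0.04, 0, 0], 0], [[0.04, 0, 0], 0], [[0.04, 0, 0], 0], [[0.04, 0, 0], 0]]'
python3 inch.py '[[[0, 0, 0], 0], [[0, 0, 0], 0], [[0, 0, 0], 0], [[0, 0, 0], 0]]'
python3 - <<'E'
from h import *
c=imaging.calibration("scene");p80=pix(c,[.635,.146,.08]);u,v=p80
cv2.imwrite("pics/e_scene.png",imaging.get_image("scene"));cv2.imwrite("pics/e_top.png",imaging.get_image("top"))
up=lambda f:cv2.resize(cv2.imread(f),None,fx=8,fy=8,interpolation=cv2.INTER_CUBIC)
A=up("pics/a_scene.png");E=up("pics/e_scene.png")
for w,hh in((14,10),(16,12),(18,12)):
    T=A[int((v-hh)*8):int((v+hh)*8),int((u-w)*8):int((u+w)*8)]
    B=E[int((v-hh-12)*8):int((v+hh+12)*8),int((u-w-8)*8):int((u+w+8)*8)]
    _,s,_,l=cv2.minMaxLoc(cv2.matchTemplate(B,T,cv2.TM_CCOEFF_NORMED));dz=-(l[1]/8-12)/191.5*1;print(round(s,3),l[0]/8-8,l[1]/8-12,"pan z",.08+dz,"angle",(.105-.08-dz)/.125)
i=cv2.imread("pics/e_top.png");j=cv2.imread("pics/top0.png")
for n,(a,b,cc,d) in dict(jar=(335,150,385,185),lid=(335,195,370,228),off=(120,172,172,188),w100=(170,212,190,232)).items():
    print(n,np.abs(i[b:d,a:cc].astype(int)-j[b:d,a:cc]).mean().round(1))
E
```

```text
clock: 20.57
ee_pos: [0.4679, -0.1504, 0.2756]
ee_rot: [[-0.003, 1.0, 0.0], [1.0, 0.003, 0.0], [0.0, 0.0, -1.0]]
force: [0.6, 0.2, 0.8]
opening: 0.0448
grip_force: 0.0
clock: 20.9
ee_pos: [0.4691, -0.1543, 0.2757]
ee_rot: [[-0.002, 1.0, 0.001], [1.0, 0.002, -0.001], [-0.001, 0.001, -1.0]]
force: [0.4, 0.0, -0.2]
opening: 0.0451
grip_force: 0.0
0.977 -0.5 -5.375 pan z 0.10806788511749348 angle -0.024543080939947837
0.953 -0.75 -5.25 pan z 0.10741514360313316 angle -0.019321148825065332
0.904 -0.75 -5.125 pan z 0.10676240208877284 angle -0.0140992167101828
jar 4.7
lid 5.0
off 4.0
w100 5.0
```

The beam is at about −0.02 rad, inside ±0.05. The change from adding 200 g was about 0.14 rad, as expected, and the bystanders haven't moved. I'm handing in.

```bash
python3 -c "
from rig import robot, imaging
print(robot.job_done())"
```

```text
the job is handed in; nothing more can be done
None
```

I handed the job in: the coupon (about 475 g) lies flat on the left pan, the 300 g and 200 g weights stand on the right pan, and the beam settled at about −0.02 rad by my camera measurement, between the pins; the 100 g weight still stands on the worktop and the jar, lid and offcut were not moved.

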